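Scan a parts jar before washing

ROBOT

A 7-joint arm with a two-finger parallel gripper is mounted at the origin on the work surface. World frame = base frame: x ahead of the robot, y to its left, z up, the work surface at z = 0. Lengths are in m, angles in rad, forces in N, time in s.
With the tool pointing down it reaches from about 0.35 to 0.9 m from the base axis. Payload 19.9 kg.
Tool frame: the origin (TCP) lies at the very end of the fingers, on their centre line; the grasp point (between the pads) lies 19 mm behind it; z points along the fingers, y is the line along which they close (so a half turn about z gives the same grasp; the last joint's range is limited). The gripper opens to 94 mm and grips with 3 to 60 N. Pads are 16 mm wide; open, the fingers measure 119 mm over their backs; the gripper's body (75 mm by 177 mm) begins 78 mm behind the grasp point.
Start: joints at [-1.238, 0.417, -0.01, 1.614, 0.005, 1.111, -0.053], TCP at [0.229, 0.582, 0.205] pointing down, gripper open.
Joint ranges: [-2.81, 2.81], [-0.39, 2.02], [-1.27, 1.25], [0.06, 2.57], [-1.19, 4.33], [0.19, 2], [-2.82, 2.82]. Speed limits (rad/s): [1.89, 1.89, 2.39, 2.39, 3.01, 3.01, 3.01].

INTERFACE

Orientations are given as a unit quaternion [x, y, z, w].
In Python, from workcell import observe, viewer, ctrl gives the robot as it stands.
- The arm moves only by the tool jog_arm, never from a script. Its argument "increments" is a list of rows, each a list of 7 numbers: the opening, from 0 (shut) to 1 (fully open), then the shift along the world's x, y, z in mm, then the turn, a rotation vector about the world's x, y, z in degrees. In form: [[fingers, tx, ty, tz, rx, ry, rz], ...]. A call has 1 to 12 rows; each row shifts and turns the commanded pose from where the row before left it; what a row does not reach is not made up. A row lasts 1/8 s, in which the tool goes at most 62.5 mm and 10.7 degrees, less where a joint would pass 70% of its speed; a pose out of reach is approached as far as the arm can. A call with a gripper value outside its range is refused whole. The fingers move at their own pace and stop on an object; "force" is the grip in N (left out, the last holds). Time passes only in rows, so rows that do not move let the fingers close. It gives the time, the measured TCP pose, the force, the opening and the grip force at its end, in the units of the state.
- observe(): the state, without advancing time (a new reading comes with each control period).
- viewer.get_image(name): name is "scene" or "side" or "wrist"; returns a dict with "color" (480x640x3 uint8, red, green, blue), "range_z" (480x640 float32, m along the optical axis (not along the pixel's ray), 0 where there is no reading), "fx", "fy", "cx", "cy" (pixels), "D" ([k1, k2, p1, p2, k3] as OpenCV has them; the pictures are not rectified), "rvec" (rotation vector, rad) and "tvec" (3), from world to camera coordinates, as OpenCV has them. Camera axes: x right, y down, z forward; pixel columns grow to the right and rows downward; lengths in m; the calibration is good to about 2 mm. A picture is of the moment at which its call begins.
- ctrl.sign_off(): hands the job in; it is judged then, once.
The state is a dict: "time": time; "joints": joint angles; "qd": joint speeds; "joint_torque": joint torques, N m; "position": TCP position; "orientation": TCP orientation; "force": force on the tool from outside, world axes, zero at the start; "ft_torque": the same for the moment, N m; "width": finger opening in m; "grip_force": force on a finger pad.
Only numpy, scipy, OpenCV 4.12 (cv2) and the standard library are available. Lean on these libraries where they do the work, as an engineer would, in place of code of your own. Each camera call takes 0.05 s, during which the arm holds its last target. There are 200 camera calls.

TASK

Log the clock parts jar before it is washed: stand the green jar that has the raised tag holder upright in the middle of the scanner stand's round pad, with its tag squarely facing the scanner's window, and let go of it. Only then squeeze the scanner's trigger all the way in towards the grip, hold it there a moment, and release it so that it springs back out. Leave the jar as you placed it, and leave the plain jar and the other things on the bench where they are.

Things in the scene. Friction and masses are not known exactly. Their poses are not given: they have to be found in the camera images.
- jar: the jar to scan: green glass jar, steel lid, 130 tall: body 80 diameter up to z=82, shoulder to 92, lid a cylinder 54 diameter from z=94 to 130 (grasp here). Origin: centre of the underside, z up. A raised brass tag holder (36 wide, z=18 to 76, paper tag on its face) stands out on the jar's +x side to 52 from the axis, seen from above as a nose. Loose, about 0.35 kg
- tag (a point): centre of the tag's face on the jar, 53 from the jar's axis along the jar's +x, 47 above its underside
- scanner: fixed stand: wooden board 10 thick (x=-105 to 235, y=-65 to 65) with a pistol-shaped hand scanner clamped on its side. Origin on the table under the scanner, which aims along +x; z up. Scanner head: x=-45 to 78, y=-34 to 34, z=58 to 132. Grip: level bar along -y, x=-37 to -9, y=-24 to -139, z=78 to 112 (butt x=-39 to -7 beyond y=-127). The trigger is in front (+x) of the grip
- pad (a point): centre of the top of the round rubber pad (92 diameter, 4 high, its top 14 above the table) on the stand, 170 ahead of the scanner's origin along +x
- window (a point): centre of the scanner's dark window, at x=79, y=0, z=95 of the stand
- grip_middle (a point): centre of the grip bar, across from where the trigger is pulled, at x=-23, y=-90, z=95 of the stand; the grip is 28 thick (along x) and 34 high
- trigger_pull (a point): on the trigger's outer (front, +x) face at mid height, 55 from the hinge. The trigger is a black bar 80 long, 12 thick, 28 high (z=81 to 109), along the grip and splayed out from it by 0.30 rad when released; grip back to here is 60 when released, 44 when fully squeezed
- trigger_hinge (a point): the trigger's upright hinge pin, at x=1, y=-35, z=95 of the stand
- trigger (a joint): trigger angle in rad: 0 released, 0.30 fully squeezed (parallel to the grip, against its stop); a spring returns it; about 11 N at trigger_pull when fully squeezed
- plain_jar: bystander: the same kind of jar with no tag holder: green glass jar, steel lid, 130 tall: body 80 diameter up to z=82, shoulder to 92, lid a cylinder 54 diameter from z=94 to 130 (grasp here). Origin: centre of the underside, z up
- wheel: bystander: flat brass clock wheel, 140 diameter, hub 20 high; origin under its centre
- bezel: bystander: flat bronze ring, 150 outer diameter, 14 high; origin under its centre
- brush_holder: bystander: nickel pot 72 diameter, 102 tall, brushes rising to 205; origin under its centre
- bottle: bystander: amber bottle 60 diameter, 150 tall; origin under its centre
- screwdriver: bystander: screwdriver 180 long lying along its x axis; origin under its middle

How it is judged:
On the way, in this order (a step that is already met when the one before it is completed fails the run):
1. the tagged jar stands upright in the middle of the pad, tag facing the window, let go, the trigger still out (horizontal distance between jar and pad below 0.016 m and angle between the x axis of jar and the x axis of scanner, either way round below 0.26 rad and x of tag in the frame of scanner below 0.145 m and angle between jar's own z axis and vertical below 0.08 rad and z of jar in the frame of scanner between 0.009 and 0.02 m and linear speed of jar below 0.02 m/s and contact force between jar and the fingers below 0.3 N and value of joint trigger below 0.08 rad), for 0.2 s.
2. the trigger is squeezed all the way while the tag faces the window (horizontal distance between jar and pad below 0.016 m and angle between the x axis of jar and the x axis of scanner, either way round below 0.26 rad and x of tag in the frame of scanner below 0.145 m and angle between jar's own z axis and vertical below 0.08 rad and z of jar in the frame of scanner between 0.009 and 0.02 m and linear speed of jar below 0.02 m/s and contact force between jar and the fingers below 0.3 N and value of joint trigger above 0.26 rad), for 0.3 s.
At the end, for the whole second after the job is handed in: the tagged jar stands upright and still on the pad, its axis within 16 mm of the pad's centre and its tag facing the window within 0.26 rad, and the trigger has sprung back out (below 0.05 rad) (horizontal distance between jar and pad below 0.016 m and angle between the x axis of jar and the x axis of scanner, either way round below 0.26 rad and x of tag in the frame of scanner below 0.145 m and angle between jar's own z axis and vertical below 0.08 rad and z of jar in the frame of scanner between 0.009 and 0.02 m and linear speed of jar below 0.02 m/s and contact force between jar and the fingers below 0.3 N and value of joint trigger below 0.05 rad); the robot touches nothing.
It fails at once if the trigger is pulled (over 0.15 rad) while the tagged jar is not on the pad with its tag facing the window (value of joint trigger above 0.15 rad and not (horizontal distance between jar and pad below 0.016 m and angle between the x axis of jar and the x axis of scanner, either way round below 0.26 rad and x of tag in the frame of scanner below 0.145 m)).
It fails at once if the tagged jar is tipped over (45 degrees) (angle between jar's own z axis and vertical above 0.78 rad).
It fails at once if a bystander is moved by more than 30 mm (distance of any of plain_jar, wheel, bezel, brush_holder, bottle, screwdriver from where it was at the start of the episode above 0.03 m).
It also fails if it takes over 46 s, if anything falls off the work surface, if the arm or the gripper's body presses on something with over 40 N, if the wrist force passes 120 N, or if a joint passes its speed limit or range.

## Working session

There is one attempt and no reset: what is moved stays moved. The work goes in short steps, Python scripts to look and compute and a tool call to move; the robot and the scene stay as the last step left them, time stands still between calls to the robot, and variables do not carry over. Pictures are saved under pics/ and viewed, at most 10 in all, crops included, and the job is handed in when it is done.

Besides the shell and the picture viewer there is one more tool, called after "Request:" as a command line: name --pt "numbers of a row" for each row, then --argument value for the rest. jog_arm: Moves the arm, as the interface text tells. Its arguments: {"type":"object","properties":{"increments":{"type":"array","items":{"type":"array","items":{"type":"number"}}},"force":{"type":"number"}},"required":["increments"]}

```bash
mkdir -p pics; cat > h.py <<'E'
import numpy as np, cv2
from workcell import observe, viewer, ctrl
def get(n):
    return viewer.get_image(n)
def cloud(im):
    h,w=im['range_z'].shape
    K=np.array([[im['fx'],0,im['cx']],[0,im['fy'],im['cy']],[0,0,1]])
    u,v=np.meshgrid(np.arange(w),np.arange(h))
    p=np.stack([u,v],-1).reshape(-1,1,2).astype(np.float64)
    n=cv2.undistortPoints(p,K,np.array(im['D'],float)).reshape(h,w,2)
    z=im['range_z'].astype(float)
    c=np.dstack([n[...,0]*z,n[...,1]*z,z])
    R=cv2.Rodrigues(np.array(im['rvec'],float))[0]
    P=(c-np.array(im['tvec']).ravel())@R
    P[z==0]=np.nan
    return P
E
python3 - <<'E'
from h import *
s=observe();print(s)
for n in("scene","side","wrist"):
    im=get(n);np.save(n+'.npy',np.dstack([im['color'],cloud(im)]))
    cv2.imwrite(f'pics/{n}.png',im['color'][...,::-1])
E
```

```text
{'time': 0.0, 'joints': array([-1.23747889,  0.41795738, -0.01031115,  1.61419958,  0.00470663,
        1.11068517, -0.05300533]), 'qd': array([-2.80257685e-04, -1.06196131e-03, -1.06114952e-03, -9.25741413e-05,
        2.87317702e-04, -4.71989485e-04, -9.07514092e-04]), 'joint_torque': array([-8.34608363e-05, -8.51273990e+01,  6.38563335e-01, -4.25964582e+01,
       -4.88932896e-02,  1.90659886e-02,  1.45779632e-04]), 'position': array([0.22868193, 0.58124424, 0.20482493]), 'orientation': array([ 1.86306990e-01,  9.82491389e-01, -6.09146376e-04, -6.75239970e-05]), 'force': array([ 0.39308826, -0.18941625,  0.3577125 ]), 'ft_torque': array([0.01151957, 0.036381  , 0.02870679]), 'grip_force': 0.0, 'width': 0.09438427302947924}
```

View pics/scene.png

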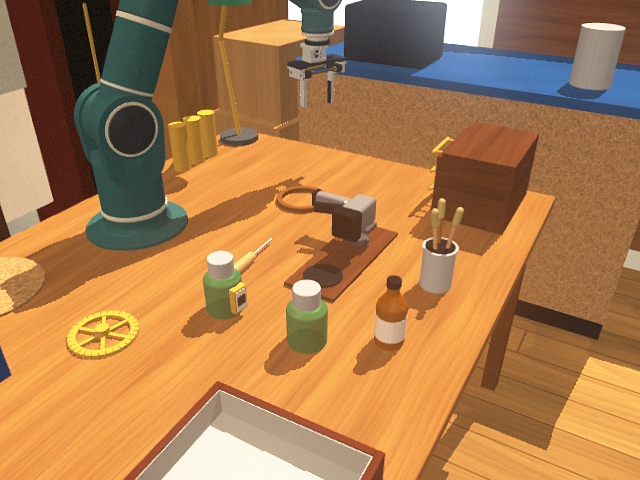

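View pics/side.png

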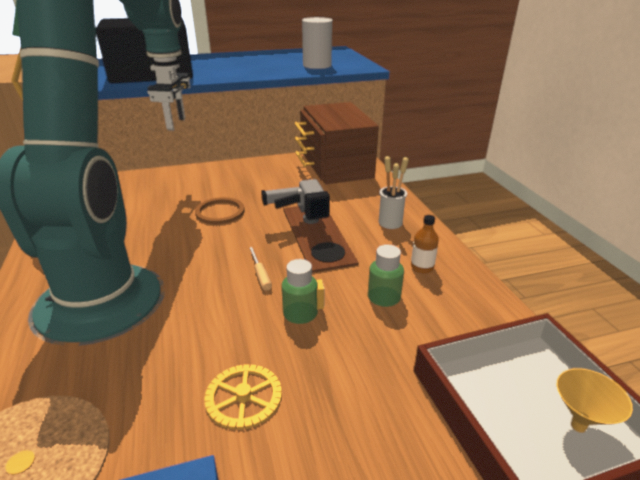

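The tagged jar is at scene (222,288) with its lid at (220,263) and tag at (238,298). The plain jar is at (307,318), the pad at (323,274), the scanner head at (355,215), and the grip points left to (320,198). In the side view the tagged jar is at (300,295) and the pad at (327,252).

```bash
python3 - <<'E'
from h import *
def circ(P):
    A=np.c_[2*P[:,:2],np.ones(len(P))];b=(P[:,:2]**2).sum(1)
    s=np.linalg.lstsq(A,b,rcond=None)[0];return s[:2],np.sqrt(s[2]+s[:2]@s[:2])
Q={n:np.load(n+'.npy') for n in('scene','side')}
def sel(n,box,zr):
    a=Q[n][box[1]:box[3],box[0]:box[2]].reshape(-1,6)
    m=(a[:,5]>zr[0])&(a[:,5]<zr[1]);return a[m,:3],a[m,3:]
def info(t,P,c=None):
    print(t,len(P),np.nanmedian(P,0).round(4),P.min(0).round(3),P.max(0).round(3))
for n,lid,plid,pad,tag,head in(("scene",(200,245,242,285),(285,275,330,315),(295,255,350,295),(225,275,255,325),(325,185,385,245)),
             ("side",(280,255,318,290),(370,240,405,275),(300,235,355,270),(312,270,332,315),(295,175,335,225))):
    for t,b in(('lid',lid),('plid',plid)):
        C,P=sel(n,b,(.122,.14)); r=cv2.minEnclosingCircle(P[:,:2].astype(np.float32)); 
        info(n+t,P); print('  enc',r)
    C,P=sel(n,pad,(.0,.03));m=C.max(1)<60;P=P[m];info(n+'pad',P);print('  ell',circ(P[cv2.convexHull(P[:,:2].astype(np.float32),returnPoints=False).ravel()]))
    C,P=sel(n,tag,(.018,.076));m=(C[:,0]>150)&(C[:,0]>C[:,1]*1.0)&(C[:,1]>110);P=P[m]
    info(n+'tag',P)
    C,P=sel(n,head,(.122,.14));info(n+'headtop',P);print('  rect',cv2.minAreaRect(P[:,:2].astype(np.float32)))
# height map top view of the fused cloud
B=np.zeros((600,800,3),np.uint8);H=np.full((600,800),-1.)
al=np.concatenate([Q[n].reshape(-1,6) for n in Q]);al=al[(al[:,5]>-.01)&(al[:,5]<.24)]
al=al[np.argsort(al[:,5])]
X=((al[:,3]-.2)*1000);Y=((.45-al[:,4])*1000)
m=(X>=0)&(X<600)&(Y>=0)&(Y<800);al=al[m];X=X[m].astype(int);Y=Y[m].astype(int)
B[599-X,Y]=al[:,:3][:,::-1]
B=cv2.dilate(B,np.ones((3,3)));
cv2.imwrite('pics/top.png',B)
E
```

```text
scenelid 379 [ 0.4435 -0.1779  0.1309] [ 0.413 -0.201  0.122] [ 0.467 -0.148  0.134]
  enc ((0.4393143355846405, -0.17441913485527039), 0.028154682368040085)
sceneplid 476 [ 0.6482 -0.179   0.1307] [ 0.618 -0.202  0.122] [ 0.673 -0.147  0.135]
  enc ((0.6447672843933105, -0.17363280057907104), 0.028872564435005188)
  return np.nanmean(a, axis, out=out, keepdims=keepdims)
Traceback (most recent call last):
ValueError: zero-size array to reduction operation minimum which has no identity
```

```bash
cat > m.py <<'E'
from h import *
def circ(P):
    A=np.c_[2*P[:,:2],np.ones(len(P))];b=(P[:,:2]**2).sum(1)
    s=np.linalg.lstsq(A,b,rcond=None)[0];return s[:2],np.sqrt(s[2]+s[:2]@s[:2])
Q={n:np.load(n+'.npy') for n in('scene','side')}
def sel(n,box,zr):
    a=Q[n][box[1]:box[3],box[0]:box[2]].reshape(-1,6)
    m=(a[:,5]>zr[0])&(a[:,5]<zr[1]);return a[m,:3],a[m,3:]
def info(t,P):
    if len(P): print(t,len(P),np.nanmedian(P,0).round(4),P.min(0).round(3),P.max(0).round(3))
    else: print(t,'none')
for n,lid,plid,pad,tag,head in(("scene",(200,245,242,285),(285,275,330,315),(295,255,350,295),(225,275,255,325),(325,185,385,245)),
             ("side",(280,255,318,290),(370,240,405,275),(300,235,355,270),(312,270,332,315),(295,175,335,225))):
    for t,b in(('lid',lid),('plid',plid)):
        C,P=sel(n,b,(.122,.14)); info(n+t,P); print('  enc',cv2.minEnclosingCircle(P[:,:2].astype(np.float32)))
    C,P=sel(n,pad,(.0,.03));m=(C.max(1)-C.min(1)<35)&(C.max(1)<110);P=P[m];info(n+'pad',P)
    if len(P)>20: print('  enc',cv2.minEnclosingCircle(P[:,:2].astype(np.float32)))
    u=Q[n][(pad[1]+pad[3])//2,(pad[0]+pad[2])//2];print('  padpx',u.round(3))
    C,P=sel(n,tag,(.018,.080));m=(C[:,0]>150)&(C[:,1]>110);info(n+'tag',P[m])
    C,P=sel(n,head,(.122,.14));info(n+'headtop',P)
    if len(P): print('  rect',cv2.minAreaRect(P[:,:2].astype(np.float32)))
al=np.concatenate([Q[n].reshape(-1,6) for n in Q]);al=al[(al[:,5]>-.02)&(al[:,5]<.24)]
al=al[np.argsort(al[:,5])]
X=((al[:,3]-.2)*1000);Y=((.45-al[:,4])*1000)
m=(X>=0)&(X<600)&(Y>=0)&(Y<800);al=al[m];X=X[m].astype(int);Y=Y[m].astype(int)
B=np.zeros((600,800,3),np.uint8);B[599-X,Y]=al[:,:3][:,::-1]
cv2.imwrite('pics/top.png',cv2.dilate(B,np.ones((3,3))))
E
python3 m.py
```

```text
scenelid 379 [ 0.4435 -0.1779  0.1309] [ 0.413 -0.201  0.122] [ 0.467 -0.148  0.134]
  enc ((0.4393143355846405, -0.17441913485527039), 0.028154682368040085)
sceneplid 476 [ 0.6482 -0.179   0.1307] [ 0.618 -0.202  0.122] [ 0.673 -0.147  0.135]
  enc ((0.6447672843933105, -0.17363280057907104), 0.028872564435005188)
scenepad none
  padpx [1.01e+02 7.40e+01 5.70e+01 5.67e-01 2.50e-02 1.40e-02]
scenetag 367 [ 0.4879 -0.1876  0.0616] [ 0.472 -0.2    0.02 ] [ 0.495 -0.151  0.08 ]
sceneheadtop 635 [0.5743 0.1637 0.1286] [0.538 0.115 0.122] [0.604 0.238 0.136]
  rect ((0.5710998773574829, 0.17627976834774017), (0.12342383712530136, 0.06674942374229431), 89.76544952392578)
sidelid 355 [ 0.4382 -0.1794  0.1296] [ 0.413 -0.204  0.122] [ 0.465 -0.148  0.133]
  enc ((0.4391517639160156, -0.1755637675523758), 0.028371598571538925)
sideplid 319 [ 0.6429 -0.1803  0.1296] [ 0.616 -0.205  0.122] [ 0.671 -0.15   0.133]
  enc ((0.6444315910339355, -0.1762252300977707), 0.028635837137699127)
sidepad 536 [0.5666 0.0235 0.0141] [ 0.524 -0.02   0.009] [0.612 0.078 0.018]
  enc ((0.5648317933082581, 0.029934732243418694), 0.05190582573413849)
  padpx [5.00e+01 4.70e+01 4.30e+01 5.64e-01 2.10e-02 1.50e-02]
sidetag 144 [ 0.4827 -0.1961  0.0693] [ 0.474 -0.201  0.021] [ 0.494 -0.165  0.079]
sideheadtop 431 [0.567  0.1611 0.1275] [0.535 0.112 0.122] [0.602 0.241 0.135]
  rect ((0.5718559622764587, 0.17562372982501984), (0.12934139370918274, 0.06619985401630402), 85.53330993652344)
```

View pics/top.png

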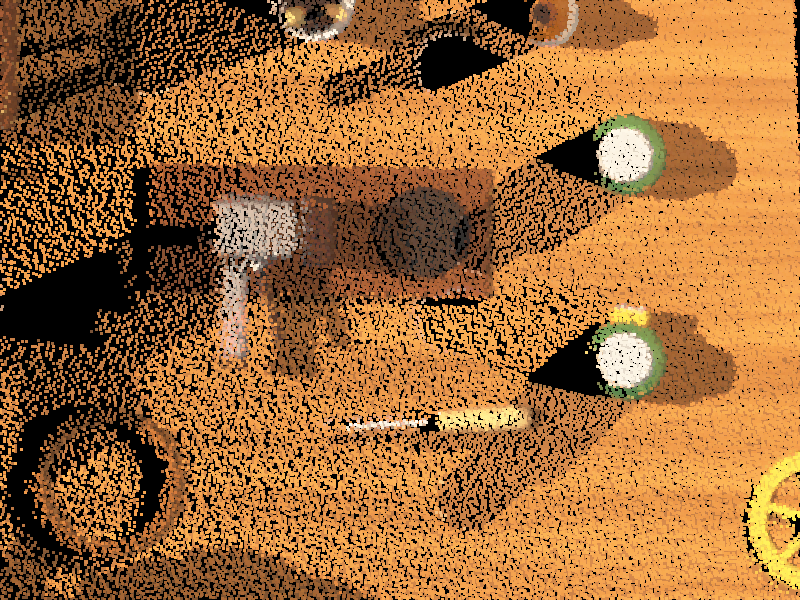

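The top map (up is +x, right is −y, 1 px/mm) shows the tagged jar with its nose towards +x at (630,315). The board is a rectangle spanning about columns 145–493 and rows 168–298, the pad is at (420,232), and the grip runs towards −x with its butt at (235,355). I'll refine the scanner pose and the tag yaw.

```bash
cat > m2.py <<'E'
from h import *
Q={n:np.load(n+'.npy') for n in('scene','side')}
A=np.concatenate([Q[n].reshape(-1,6) for n in Q])
for n in Q:
    a=Q[n].reshape(-1,6);P=a[:,3:];C=a[:,:3]
    # pad: near z=.014 within the neighbourhood, by low saturation/darkness
    w=(np.hypot(P[:,0]-.566,P[:,1]-.024)<.062)&(P[:,2]>.0)&(P[:,2]<.026)
    hsv=cv2.cvtColor(C[None].astype(np.uint8),cv2.COLOR_RGB2HSV)[0]
    rat=C[:,0]/(C[:,2]+1)
    core=w&(np.hypot(P[:,0]-.566,P[:,1]-.024)<.035); ring=w&~(np.hypot(P[:,0]-.566,P[:,1]-.024)<.056)
    t=(np.median(rat[core])+np.median(rat[ring]))/2
    m=w&(rat<t); print(n,'pad ratio',np.median(rat[core]),np.median(rat[ring]),'centroid',P[m].mean(0).round(4),'pct mid',((np.percentile(P[m],2,0)+np.percentile(P[m],98,0))/2).round(4),np.sqrt(m.sum()/np.pi))
    # tag: points out beyond the body radius
    c=np.array([.4392,-.175]);r=np.hypot(*(P[:,:2]-c).T)
    m=(r<.062)&(r>.0455)&(P[:,2]>.025)&(P[:,2]<.085);T=P[m]
    d=np.median(T[:,:2],0)-c;print('  nose',m.sum(),T.min(0).round(3),T.max(0).round(3),'yaw',np.degrees(np.arctan2(d[1],d[0])))
    F=T[(r[m]>.049)&(T[:,2]<.074)]
    F=F[F[:,0]>.484]
    if len(F)>30:
        q=np.polyfit(F[:,1],F[:,0],1);print('  front face slope deg',np.degrees(np.arctan(-q[0])),len(F),np.percentile(F[:,1],[2,50,98]).round(4),np.polyval(q,-.178))
    top=P[(r<.058)&(r>.042)&(np.abs(P[:,2]-.077)<.005)&(C[:,0]>150)]
    print('  nosetop',len(top),top.mean(0).round(4),cv2.minAreaRect(top[:,:2].astype(np.float32)))
    # head top, eroded
    h=P[(np.abs(P[:,2]-.132)<.004)&(np.abs(P[:,0]-.566)<.06)&(np.abs(P[:,1]-.176)<.08)]
    print('  head',len(h),np.percentile(h,[2,50,98],axis=0).round(4).tolist())
    g=P[(np.abs(P[:,2]-.112)<.005)&(P[:,0]>.40)&(P[:,0]<.53)&(np.abs(P[:,1]-.215)<.05)]
    if len(g)>10:
        q=np.polyfit(g[:,0],g[:,1],1);print('  grip',len(g),np.percentile(g,[2,50,98],axis=0).round(4).tolist(),'slope',np.degrees(np.arctan(q[0])))
    b=P[(np.abs(P[:,2]-.010)<.0035)&(rat>1.5)&(C[:,0]<190)&(P[:,0]>.48)&(P[:,0]<.66)&(P[:,1]>-.06)&(P[:,1]<.32)]
    print('  board',len(b),np.percentile(b,[1,50,99],axis=0).round(4).tolist(),cv2.minAreaRect(b[:,:2].astype(np.float32)))
E
python3 m2.py
```

```text
scene pad ratio 1.830188679245283 3.1052631578947367 centroid [0.5697 0.0269 0.0153] pct mid [0.569  0.0293 0.015 ] 14.549091872423544
  nose 341 [ 0.48  -0.2    0.025] [ 0.496 -0.159  0.08 ] yaw -9.717431312280283
  front face slope deg -9.443208044237506 263 [-0.1977 -0.1826 -0.1635] 0.49114635881895385
  nosetop 85 [ 0.4863 -0.1805  0.0762] ((0.48633140325546265, -0.17873024940490723), (0.038711436092853546, 0.014769446104764938), 84.17623901367188)
  head 375 [[0.5419, 0.119, 0.128], [0.5713, 0.1477, 0.13], [0.6, 0.2327, 0.1347]]
  grip 311 [[0.4351, 0.1725, 0.1074], [0.4834, 0.2106, 0.1121], [0.5263, 0.2339, 0.1162]] slope -5.310467909983618
  board 2454 [[0.5058, -0.0385, 0.0074], [0.5927, 0.1179, 0.0112], [0.6346, 0.2902, 0.0134]] ((0.5691167116165161, 0.13095621764659882), (0.3430525064468384, 0.1322592794895172), 89.2737808227539)
side pad ratio 1.0851063829787233 2.6122448979591835 centroid [0.5663 0.0235 0.0141] pct mid [0.5666 0.0248 0.0138] 13.086279790944385
  nose 115 [ 0.48  -0.201  0.028] [ 0.494 -0.165  0.078] yaw -25.058595360639455
  front face slope deg -19.184808407126805 46 [-0.1996 -0.1972 -0.1849] 0.49356094674279616
  nosetop 55 [ 0.4846 -0.1847  0.0755] ((0.48562559485435486, -0.18232083320617676), (0.034569501876831055, 0.013444086536765099), 78.16993713378906)
  head 184 [[0.5386, 0.1159, 0.128], [0.569, 0.1347, 0.1307], [0.597, 0.2213, 0.1339]]
  grip 245 [[0.4325, 0.1696, 0.1073], [0.4822, 0.2093, 0.1109], [0.529, 0.2303, 0.115]] slope -6.0947491582771915
  board 1947 [[0.5044, -0.0409, 0.007], [0.5536, 0.107, 0.0102], [0.6315, 0.2909, 0.0132]] ((0.5690081715583801, 0.12879414856433868), (0.34625062346458435, 0.1308540403842926), 88.88108825683594)
```

Request:
jog_arm --pt "1 25 -42 0 0 0 -10" --pt "1 25 -42 0 0 0 -10" --pt "1 25 -42 0 0 0 -10" --pt "1 25 -42 0 0 0 -10" --pt "1 25 -42 0 0 0 -10" --pt "1 25 -42 0 0 0 -10" --pt "1 25 -42 0 0 0 -10" --pt "1 25 -42 0 0 0 -10" --pt "1 25 -42 0 0 0 -10" --pt "1 -15 -42 0 0 0 -10" --pt "1 0 -42 0 0 0 -10" --pt "1 0 -42 0 0 0 -10" --force 25

```text
time: 1.65
position: [0.4385, 0.0763, 0.2054]
orientation: [0.945, 0.327, -0.0, -0.0]
force: [0.4, 0.2, -0.2]
width: 0.0939
grip_force: 0.0
```

Request:
jog_arm --pt "1 0 -42 0 0 0 -9" --pt "1 0 -42 0 0 0 -9" --pt "1 0 -42 0 0 0 0" --pt "1 0 -42 0 0 0 0" --pt "1 0 -42 0 0 0 0" --pt "1 0 -42 0 0 0 0" --pt "1 0 0 0 0 0 0" --pt "1 0 0 0 0 0 0"

```text
time: 2.65
position: [0.4387, -0.1739, 0.2052]
orientation: [0.984, 0.178, -0.0, -0.0]
force: [0.6, 0.9, 0.7]
width: 0.0939
grip_force: 0.0
```

```bash
python3 - <<'E'
from h import *
s=observe();print(s['position'],s['orientation'],s['joints'])
im=get('wrist');P=cloud(im);np.save('w.npy',P);cv2.imwrite('pics/w1.png',im['color'][...,::-1])
L=P[(np.abs(P[...,2]-.13)<.005)&(np.hypot(P[...,0]-.439,P[...,1]+.175)<.045)]
print(len(L),cv2.minEnclosingCircle(L[:,:2].astype(np.float32)) if len(L) else '')
c=np.array([.439,-.175]);r=np.hypot(P[...,0]-c[0],P[...,1]-c[1])
T=P[(r>.044)&(r<.057)&(np.abs(P[...,2]-.075)<.006)]
if len(T): print(len(T),T.mean(0),cv2.minAreaRect(T[:,:2].astype(np.float32)))
E
```

```text
[ 0.4387015 -0.173917   0.2052353] [ 9.83997598e-01  1.78181488e-01 -2.26425220e-04 -1.83657912e-04] [-0.43190778  0.18451786  0.83503347  2.00211984 -0.16025805  1.02120365
 -0.73360657]
4723 ((0.4391425848007202, -0.17320455610752106), 0.027075396850705147)
609 [ 0.48658895 -0.17845934  0.07434084] ((0.485588014125824, -0.1791275441646576), (0.03624814748764038, 0.012794949114322662), 85.04212188720703)
```

View pics/w1.png

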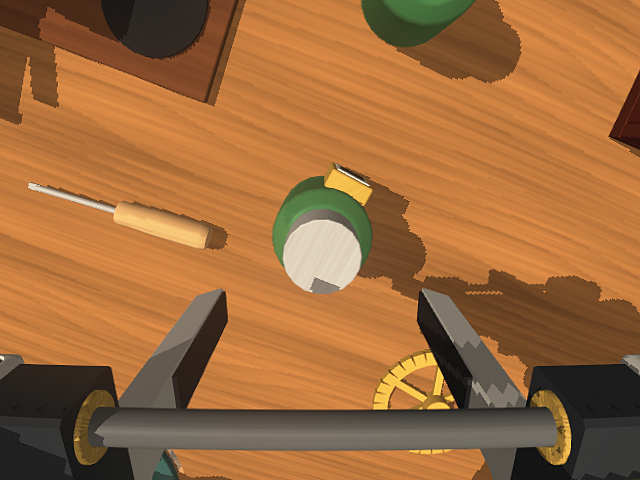

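The wrist view shows the lid at (322,255) and the nose at (348,185), with the jar centred between the open fingers and nothing under them. The lid centre is at (0.439, −0.1735), top at z 0.13, radius 27 mm as specified, and the jar yaw is about −6°. Next is the descent and grip.

Request:
jog_arm --pt "1 0 0 -40 0 0 0" --pt "1 0 0 -40 0 0 0" --pt "1 0 0 -18 0 0 0" --pt "1 0 0 -8 0 0 0" --pt "1 0 0 0 0 0 0" --pt "0 0 0 0 0 0 0" --pt "0 0 0 0 0 0 0" --pt "0 0 0 0 0 0 0" --pt "0 0 0 0 0 0 0" --pt "0 0 0 0 0 0 0" --pt "0 0 0 0 0 0 0"

```text
time: 4.08
position: [0.4388, -0.1744, 0.0995]
orientation: [0.984, 0.178, 0.0, -0.0]
force: [-0.7, 0.9, 2.6]
width: 0.0537
grip_force: 25.0
```

Request:
jog_arm --pt "0 0 0 15 0 0 0" --pt "0 0 0 30 0 0 0" --pt "0 8 10 15 0 0 8" --pt "0 13 21 0 0 0 9" --pt "0 13 21 0 0 0 9" --pt "0 13 21 0 0 0 9" --pt "0 13 21 0 0 0 9" --pt "0 13 21 0 0 0 9" --pt "0 13 21 0 0 0 9" --pt "0 13 21 0 0 0 9" --pt "0 13 21 0 0 0 9" --pt "0 13 21 0 0 0 9"

```text
time: 5.58
position: [0.5641, 0.025, 0.1603]
orientation: [0.575, 0.818, -0.0, 0.0]
force: [0.0, 0.5, -4.1]
width: 0.054
grip_force: 25.0
```

Request:
jog_arm --pt "0 4 0 0 0 0 6" --pt "0 0 0 0 0 0 0" --pt "0 0 0 0 0 0 0"

```text
time: 5.95
position: [0.5676, 0.0241, 0.1598]
orientation: [0.535, 0.845, -0.0, 0.0]
force: [-1.5, 0.1, -2.5]
width: 0.0539
grip_force: 25.0
```

```bash
cat > chk.py <<'E'
from h import *
import sys
k=sys.argv[1]
s=observe();print(s['time'],s['position'],s['orientation'],s['joints'].round(2),s['width'],s['force'])
c=s['position'];top=float(sys.argv[2])
for n in('scene','side'):
    im=get(n);P=cloud(im);cv2.imwrite(f'pics/{n}{k}.png',im['color'][...,::-1]);np.save(f'{n}{k}.npy',np.dstack([im['color'],P]))
    C=im['color'].astype(int);r=np.hypot(P[...,0]-c[0],P[...,1]-c[1]);b=P[...,2]-(top-.13)
    m=(r>.0455)&(r<.06)&(b>.02)&(b<.08)&(C[...,0]>C[...,2]+40)&(C[...,0]>C[...,1]);T=P[m]
    if len(T):
        d=np.median(T[:,:2],0)-c[:2];print(n,'nose',len(T),T.mean(0).round(4),np.degrees(np.arctan2(d[1],d[0])))
    m=(r<.046)&(b>.005)&(b<.08)&(C[...,1]>C[...,0]+15);G=P[m];print(' green',len(G),G.min(0).round(4),G.max(0).round(4))
    A=np.c_[2*G[:,:2],np.ones(len(G))];q=np.linalg.lstsq(A,(G[:,:2]**2).sum(1),rcond=None)[0];print(' circle',q[:2].round(4),np.sqrt(q[2]+q[:2]@q[:2]).round(4))
E
python3 chk.py 2 .19
```

```text
5.95 [0.56756369 0.02410796 0.15979481] [ 5.34798048e-01  8.44979875e-01 -1.96711905e-04  1.45480392e-04] [-0.4   0.38  0.37  1.81 -0.16  0.98  0.49] 0.0539015910571054 [-1.49260087  0.10808696 -2.53603946]
scene nose 20 [0.5859 0.0734 0.1186] 69.15494809654341
 green 1 [0.6059 0.033  0.1398] [0.6059 0.033  0.1398]
 circle [0.1804 0.0098] 0.4261
 green 676 [ 0.5281 -0.0208  0.0654] [0.5931 0.0351 0.14  ]
 circle [0.567  0.0212] 0.0373
```

Request:
jog_arm --pt "0 0 1 -20 0 0 0" --pt "0 0 0 -15 0 0 0" --pt "0 0 0 -6 0 0 0" --pt "0 0 0 -3 0 0 0" --pt "0 0 0 -1 0 0 0" --pt "0 0 0 0 0 0 0"

```text
time: 6.8
position: [0.568, 0.0256, 0.1147]
orientation: [0.533, 0.846, 0.0, 0.0]
force: [0.6, 0.1, -2.6]
width: 0.0535
grip_force: 25.0
```

Request:
jog_arm --pt "0 0 0 -1 0 0 0" --pt "0 0 0 0 0 0 0"

```text
time: 7.05
position: [0.5679, 0.0256, 0.1136]
orientation: [0.533, 0.846, 0.0, 0.0]
force: [0.6, -0.0, -2.3]
width: 0.0531
grip_force: 25.0
```

Request:
jog_arm --pt "0 0 0 -1 0 0 0" --pt "0 0 0 0 0 0 0"

```text
time: 7.3
position: [0.568, 0.0255, 0.1135]
orientation: [0.533, 0.846, 0.0, 0.0]
force: [-5.6, -0.5, 15.0]
width: 0.0536
grip_force: 25.0
```

Request:
jog_arm --pt "0 0 0 0.7 0 0 0" --pt "0 0 0 0 0 0 0" --pt "0.7 0 0 0 0 0 0" --pt "1 0 0 0 0 0 0" --pt "1 0 0 0 0 0 0" --pt "1 0 0 0 0 0 0" --pt "1 0 0 0 0 0 0" --pt "1 0 0 20 0 0 0" --pt "1 0 0 40 0 0 0" --pt "1 0 0 40 0 0 0" --pt "1 0 0 0 0 0 0"

```text
time: 8.68
position: [0.5692, 0.0256, 0.2159]
orientation: [0.533, 0.846, 0.002, 0.002]
force: [-0.0, 0.1, 0.7]
width: 0.0939
grip_force: 0.0
```

```bash
python3 chk.py 3 .144; python3 - <<'E'
from h import *
im=get('wrist');P=cloud(im);cv2.imwrite('pics/w3.png',im['color'][...,::-1])
L=P[(np.abs(P[...,2]-.144)<.005)&(np.hypot(P[...,0]-.568,P[...,1]-.025)<.045)]
print(len(L),L.mean(0),L.min(0),L.max(0),cv2.minEnclosingCircle(L[:,:2].astype(np.float32)))
c=np.array([.568,.025]);r=np.hypot(P[...,0]-c[0],P[...,1]-c[1])
T=P[(r>.044)&(r<.057)&(np.abs(P[...,2]-.089)<.006)]
if len(T): print(len(T),T.mean(0),cv2.minAreaRect(T[:,:2].astype(np.float32)))
E
```

```text
8.675 [0.56915663 0.025626   0.21586364] [0.53345229 0.84582704 0.00157741 0.00166758] [-0.41  0.32  0.39  1.76 -0.14  1.08  0.47] 0.09386631867872 [-0.01610569  0.07946929  0.6892423 ]
scene nose 23 [0.5854 0.0742 0.0782] 69.43475575024738
4913 [0.56716357 0.02686435 0.14290554] [ 0.54098457 -0.00064287  0.13903463] [0.5940419  0.05261834 0.14519583] ((0.5677842497825623, 0.02598125860095024), 0.02713347226381302)
688 [0.56878845 0.07317639 0.08836103] ((0.5694085955619812, 0.07228142768144608), (0.013031736016273499, 0.03616739436984062), 88.21943664550781)Traceback (most recent call last):
  File "chk.py", line 12, in <module>
    m=(r<.046)&(b>.005)&(b<.08)&(C[...,1]>C[...,0]+15);G=P[m];print(' green',len(G),G.min(0).round(4),G.max(0).round(4))
                                                                                    ~~~~~^^^
    return umr_minimum(a, axis, None, out, keepdims, initial, where)
ValueError: zero-size array to reduction operation minimum which has no identity
```

View pics/w3.png

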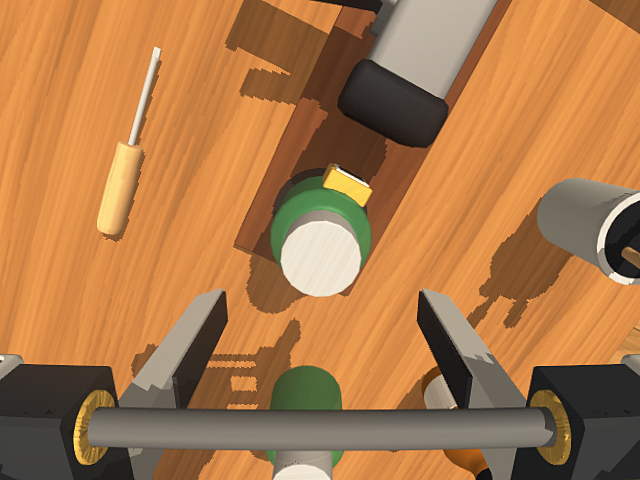

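The jar was released upright at (0.568, 0.026), with its lid at (320,258) and its nose at (348,185) facing the dark window at (390,105). Nose yaw is about 88°. Now over the grip.

Request:
jog_arm --pt "1 -11 23 0 0 0 8" --pt "1 -11 23 0 0 0 8" --pt "1 -11 23 0 0 0 8" --pt "1 -11 23 0 0 0 8" --pt "1 -11 23 0 0 0 8" --pt "1 -11 23 0 0 0 8" --pt "1 -11 23 0 0 0 8" --pt "1 -11 23 0 0 0 8" --pt "1 0 0 0 0 0 0" --pt "1 0 0 0 0 0 0"

```text
time: 10.02
position: [0.4797, 0.2088, 0.2123]
orientation: [0.005, 1.0, -0.0, -0.001]
force: [-0.4, 0.1, 0.3]
width: 0.094
grip_force: 0.0
```

```bash
python3 - <<'E'
from h import *
s=observe();print(s['time'],s['position'],s['orientation'],s['joints'].round(2))
im=get('wrist');P=cloud(im);cv2.imwrite('pics/w4.png',im['color'][...,::-1])
for x in np.arange(.43,.54,.01):
    m=(np.abs(P[...,0]-x)<.004)&(P[...,2]>.09)&(P[...,2]<.12)&(np.abs(P[...,1]-.21)<.07)
    y=P[m][:,1]
    if len(y)>5:
        y=np.sort(y);g=np.where(np.diff(y)>.003)[0];seg=np.split(y,g+1)
        print(round(x,3),[(round(a[0],4),round(a[-1],4),len(a)) for a in seg if len(a)>3])
E
```

```text
10.025 [0.47973769 0.20884227 0.21234114] [ 5.28014008e-03  9.99985842e-01 -4.18409945e-04 -5.10199061e-04] [-0.57  0.23  0.11  1.86 -0.03  1.06  1.12]
0.43 [(np.float64(0.2052), np.float64(0.2369), 350)]
0.44 [(np.float64(0.2054), np.float64(0.237), 469)]
0.45 [(np.float64(0.2073), np.float64(0.2348), 418)]
0.46 [(np.float64(0.1688), np.float64(0.1811), 209), (np.float64(0.2072), np.float64(0.2343), 403)]
0.47 [(np.float64(0.1694), np.float64(0.184), 214), (np.float64(0.2071), np.float64(0.2345), 403)]
0.48 [(np.float64(0.1728), np.float64(0.1868), 203), (np.float64(0.207), np.float64(0.2338), 380)]
0.49 [(np.float64(0.1755), np.float64(0.1898), 196), (np.float64(0.2069), np.float64(0.234), 376)]
0.5 [(np.float64(0.1788), np.float64(0.1927), 193), (np.float64(0.206), np.float64(0.2342), 363)]
0.51 [(np.float64(0.1813), np.float64(0.1957), 188), (np.float64(0.2058), np.float64(0.2335), 357)]
0.52 [(np.float64(0.1842), np.float64(0.1986), 181), (np.float64(0.2057), np.float64(0.2337), 357)]
0.53 [(np.float64(0.1878), np.float64(0.2329), 710)]
0.54 [(np.float64(0.146), np.float64(0.2382), 1785)]
```

View pics/w4.png

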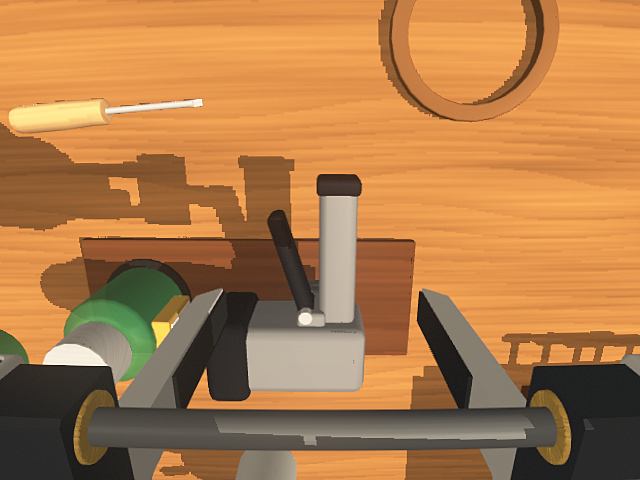

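In this view the grip is at (338,245), the splayed trigger at (290,265), and both sit between the open fingers. The measured grip back (y 0.234) to trigger front (y 0.173) is 61 mm, against 60 mm specified. Descending around them.

Request:
jog_arm --pt "1 0 0 -40 0 0 0" --pt "1 0 0 -40 0 0 0" --pt "1 0 0 -30 0 0 0" --pt "1 0 0 -16 0 0 0" --pt "1 0 0 -6 0 0 0" --pt "1 0 0 0 0 0 0" --pt "1 0 3.5 0 0 0 0" --pt "1 0 0 0 0 0 0"

```text
time: 11.08
position: [0.4801, 0.2137, 0.0818]
orientation: [0.004, 1.0, 0.0, 0.001]
force: [-0.5, -0.1, -1.0]
width: 0.0941
grip_force: 0.0
```

Request:
jog_arm --pt "1 0 -1.5 -5 0 0 0" --pt "0.6 0 0 0 0 0 0" --pt "0 0 0 0 0 0 0" --pt "0 0 0 0 0 0 0" --pt "0 0 0 0 0 0 0" --pt "0 0 0 0 0 0 0" --pt "0 0 0 0 0 0 0" --pt "0 0 0 0 0 0 0" --force 35

```text
time: 12.08
position: [0.4788, 0.2125, 0.0756]
orientation: [0.004, 1.0, 0.0, -0.001]
force: [-3.3, 6.3, -7.8]
width: 0.0438
grip_force: 35.1
```

Width is 43.8 mm against 44 mm specified, so the trigger is fully squeezed. Hold, then release.

Request:
jog_arm --pt "0 0 0 0 0 0 0" --pt "0 0 0 0 0 0 0" --pt "0 0 0 0 0 0 0" --pt "0 0 0 0 0 0 0" --pt "0 0 0 0 0 0 0" --pt "0 0 0 0 0 0 0"

```text
time: 12.82
position: [0.4788, 0.2125, 0.0756]
orientation: [0.004, 1.0, 0.0, -0.001]
force: [-3.0, 6.5, -6.8]
width: 0.0435
grip_force: 35.1
```

Request:
jog_arm --pt "1 0 0 0 0 0 0" --pt "1 0 0 0 0 0 0" --pt "1 0 0 0 0 0 0" --pt "1 0 0 0 0 0 0" --pt "1 0 0 0 0 0 0" --pt "1 0 -3 0 0 0 0" --pt "1 0 0 0 0 0 0" --pt "1 0 0 20 0 0 0" --pt "1 0 0 40 0 0 0" --pt "1 0 0 40 0 0 0" --pt "1 0 0 30 0 0 0" --pt "1 0 0 0 0 0 0"

```text
time: 14.32
position: [0.4806, 0.2091, 0.2082]
orientation: [0.004, 1.0, 0.001, 0.002]
force: [0.5, 0.3, -0.0]
width: 0.0943
grip_force: 0.0
```

```bash
python3 - <<'E'
from h import *
s=observe();print(s['time'],s['position'],s['force'],s['qd'].round(3),s['width'])
im=get('wrist');P=cloud(im)
for x in (.47,.48,.49):
    m=(np.abs(P[...,0]-x)<.004)&(P[...,2]>.09)&(P[...,2]<.12)&(np.abs(P[...,1]-.21)<.07)
    y=np.sort(P[m][:,1]);seg=np.split(y,np.where(np.diff(y)>.003)[0]+1)
    print(x,[(a[0].round(4),a[-1].round(4)) for a in seg if len(a)>3])
im=get('side');cv2.imwrite('pics/side5.png',im['color'][150:300,200:460,::-1].repeat(2,0).repeat(2,1))
E
```

```text
14.325 [0.48064206 0.2090771  0.20816803] [ 0.51336745  0.29746994 -0.03692935] [ 0.001  0.038 -0.003  0.043 -0.002 -0.035  0.004] 0.09428719073694404
0.47 [(np.float64(0.1699), np.float64(0.184)), (np.float64(0.2069), np.float64(0.2346))]
0.48 [(np.float64(0.1725), np.float64(0.187)), (np.float64(0.2068), np.float64(0.2341))]
0.49 [(np.float64(0.1757), np.float64(0.1898)), (np.float64(0.2067), np.float64(0.2342))]
```

View pics/side5.png

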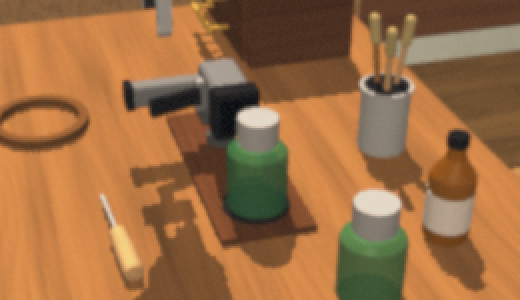

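The crop shows the jar upright on the pad at (257,180), the trigger sprung out again at (175,100), and the other things where they were. Handing in.

```bash
python3 -c "
from workcell import ctrl
print(ctrl.sign_off())"
```

```text
the job is handed in; nothing more can be done
None
```

The tagged jar stands upright in the middle of the pad with its tag facing the window. The trigger was fully squeezed, held and released, and has sprung back out. The job is handed in at about 14 s of the 46 s allowed; the sign-off returned no verdict.

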